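# Seat the drill chuck in the bench spindle

## Robot

A 7-joint arm with a two-finger parallel gripper is mounted at the origin on the work surface. World frame = base frame: x ahead of the robot, y to its left, z up, the work surface at z = 0. Lengths are in mm, angles in rad, forces in N, time in s.
With the tool pointing down it reaches from about 400 to 850 mm from the base axis. Payload 4.5 kg.
Tool frame: the origin (TCP) lies on the front face of the gripper's body, between the roots of the fingers; the fingertips stand 73 mm ahead of it and the grasp point (between the pads) lies 54 mm ahead of it; z points along the fingers, y is the line along which they close (so a half turn about z gives the same grasp; the last joint's range is limited). The gripper opens to 85 mm and grips with 20 to 120 N. Pads are 22 mm wide; open, the fingers measure 114 mm over their backs; the gripper's body (76 mm by 85 mm) begins 54 mm behind the grasp point. The pads swing forward as they close: fully open they stand 13 mm farther back than shut.
Start: joints at [-1.102, 0.689, -0.195, 1.565, 0.157, 0.902, -0.215], TCP at [263.251, 566.874, 303.917] pointing down, gripper open.
Joint ranges: [-3.01, 3.01], [-0.46, 2.08], [-1.47, 1.51], [0.13, 2.56], [-1, 4.14], [0.04, 2.09], [-2.66, 2.66]. Speed limits (rad/s): [2.57, 2.57, 3.14, 3.14, 3.14, 3.14, 3.14].

## Interface

Orientations are given as a 3x3 rotation matrix whose columns are the frame's x, y, z axes.
In Python, from rig import robot gives the robot as it stands.
- The arm moves only by the shell command python3 -m creep 'ROWS' [FORCE]. ROWS is JSON, a list that holds one entry, the list of rows, each a list of 7 numbers: the shift along the tool's x, y, z in mm, then the turn, a rotation vector about the tool's x, y, z in rad, then the finger opening in mm, from 0 to 85.4. In form: [[[dx, dy, dz, wx, wy, wz, gripper], ...]]. A call has 1 to 5 rows; each row is the pose to reach, as a shift and turn from the pose commanded when the call began, along the tool's axes at that moment; what a row does not reach only later rows make up. A row lasts 1/8 s, in which the tool goes at most 62.5 mm and 10.7 degrees, less where a joint would pass 70% of its speed; a pose out of reach is approached as far as the arm can. A call with a gripper value outside its range is refused whole. The fingers move at their own pace and stop on an object; FORCE is the grip in N (left out, the last holds). Time passes only in rows, so rows that repeat a pose let the fingers close. It gives the time, the measured TCP pose, the force, the opening and the grip force at its end, in the units of the state.
- robot.get_obs(): the state, without advancing time (a new reading comes with each control period).
- robot.read_camera(name): name is "side" or "top"; returns a dict with "color" (480x640x3 uint8, blue, green, red), "mtx" (3x3 intrinsics, pixels), "dist_coeffs" ([k1, k2, p1, p2, k3] as OpenCV has them; the pictures are not rectified), "T" (4x4, takes a point from camera to world coordinates). Camera axes: x right, y down, z forward; pixel columns grow to the right and rows downward; lengths in mm; the calibration is good to about 2 mm. A picture is of the moment at which its call begins. There is no depth.
- robot.close_job(): hands the job in; it is judged then, once.
The state is a dict: "time": time; "joints": joint angles; "joint_vel": joint speeds; "effort": joint torques, N m; "tool_pos": TCP position; "ee_rot": TCP orientation; "wrist_force": force on the tool from outside, world axes, zero at the start; "ft_torque": the same for the moment, N m; "finger_gap": finger opening in mm; "grip_force": force on a finger pad.
Only numpy, scipy, OpenCV 4.12 (cv2) and the standard library are available. Lean on these libraries where they do the work, as an engineer would, in place of code of your own. Each camera call takes 0.05 s, during which the arm holds its last target. There are 200 camera calls.

## Task

Take the drill chuck out of the tool rack and seat its tapered shank in the upright spindle on the bench, with the two drive slots of its flange over the spindle's two dogs, fully home so that the flange sits flat on the spindle nose. Lower it in, do not let it drop, then let go; leave the other tool holder in the rack and everything else on the bench where it is.

Things in the scene. Friction and masses are not known exactly. Their poses are not given: they have to be found in the camera images.
- chuck: drill chuck on a tapered steel arbor, loose, 0.55-0.9 kg, upright in a rack pot; the taller holder. Origin: centre of flange underside, z up its axis. Shank below: cone 60 long, 40 dia at flange, 24 at tip. Flange 66 dia, z 0 to 14, with two open slots 18 wide at +x and -x, from the rim in to 22 from the axis (half turn = same). Above: neck 32 dia, sleeve 42 dia z 26 to 66, nose and jaws to z 94
- chuck_grip (a point): middle of the chuck's cylindrical knurled sleeve (42 dia, 40 long), where it is gripped from above; on the axis, 48 above the chuck's origin; axes as the chuck's
- spindle: upright spindle head, fixed, not turning: round grey foot 116 dia, steel nose 75 dia. Origin: centre of its underside, z up. Flat nose face at z 80 with an open conical socket 60 deep, 42 dia at the mouth, fitting the shank with about 1 mm play. Two drive dogs (dark steel blocks) stand on the nose face at +x and -x: 12 wide along y, 24.5 to 35 from the axis, 10 high
- spindle_nose (a point): centre of the spindle's nose face, at the socket's mouth, 80 above the bench; x runs through the two dogs, z up. With the chuck fully home its origin coincides with this point and its slots lie over the dogs
- rack: black plastic tool rack, fixed, 80 (x) by 200 (y) by 70 high; two round pots 49 dia right through, 50 either side of the centre along y. The holders hang in them by their flanges, resting on the top face. Origin: centre of the underside
- nut_holder: the other tool holder, loose, in the other pot: same shank and flange as the chuck, but a short smooth nut 50 dia only to z 40. Origin as the chuck's. Stays in its pot
- paint_jar: bystander, jar 52 dia, 65 high, standing; origin at the centre of its underside
- screwdriver: bystander, 180 long, lying along its x
- wrench: bystander, 190 long, lying along its x
- water: bystander, clear bottle 64 dia, 200 high, standing; origin at the centre of its underside
- carton: bystander, cardboard carton 100 by 140 by 60 high; origin at the centre of its underside
- model_car: bystander, model car 80 by 160 by 54 high; origin at the centre of its underside
Mind the look-alikes: they are no part of the job. Leave any red look-alike of the spindle alone.

How it is judged (in metres and radians):
At the end, for the whole second after the job is handed in: The drill chuck rests in the spindle: its origin within 3 mm of the nose centre sideways and in height, upright within 0.05 rad, slots over the dogs (within 0.14 rad, either way round), at rest (horizontal distance between chuck and spindle_nose below 0.003 m and z of chuck in the frame of spindle_nose between -0.003 and 0.003 m and angle between chuck's own z axis and vertical below 0.05 rad and angle between the x axis of chuck and the x axis of spindle_nose, either way round below 0.14 rad and linear speed of chuck below 0.02 m/s); the robot touches nothing.
It fails at once if the chuck dropped: falling faster than 0.5 m/s (a drop of about 13 mm) with no finger touching it (linear speed of chuck above 0.5 m/s and contact force between the fingers and chuck below 0.05 N).
It fails at once if the other tool holder moved more than 20 mm (distance of nut_holder from where it was at the start of the episode above 0.02 m).
It fails at once if a bystander on the bench (jar, screwdriver, wrench, bottle, carton or model car) moved more than 30 mm (distance of any of paint_jar, screwdriver, wrench, water, carton, model_car from where it was at the start of the episode above 0.03 m).
It also fails if it takes over 45 s, if anything falls off the work surface, if the arm or the gripper's body presses on something with over 40 N, if the wrist force passes 120 N, or if a joint passes its speed limit or range.

## Working session

There is one attempt and no reset: what is moved stays moved. The work goes in short steps, Python scripts to look and compute and a shell command to move; the robot and the scene stay as the last step left them, time stands still between calls to the robot, and variables do not carry over. Pictures are saved under pics/ and viewed, at most 10 in all, crops included, and the job is handed in when it is done.

```bash
mkdir -p pics; cat > h.py <<'E'
import numpy as np, cv2, pickle
from rig import robot
def snap(n,tag):
    c=robot.read_camera(n); cv2.imwrite(f'pics/{tag}.png',c['color']); pickle.dump(c,open(f'pics/{tag}.pkl','wb')); return c
def load(tag): return pickle.load(open(f'pics/{tag}.pkl','rb'))
def ray(c,p):
    u=cv2.undistortPoints(np.array([[p]],float),c['mtx'],np.array(c['dist_coeffs'],float))[0,0]
    T=np.array(c['T']); d=T[:3,:3]@[u[0],u[1],1]; return T[:3,3],d/np.linalg.norm(d)
def atz(c,p,z):
    o,d=ray(c,p); return o+d*(z-o[2])/d[2]
def tri(c1,p1,c2,p2):
    o,d=ray(c1,p1);q,e=ray(c2,p2)
    s=np.linalg.lstsq(np.c_[d,-e],q-o,rcond=None)[0]; a=o+s[0]*d;b=q+s[1]*e
    return (a+b)/2,np.linalg.norm(a-b)
def proj(c,X):
    T=np.linalg.inv(np.array(c['T'])); r=cv2.Rodrigues(T[:3,:3])[0]
    return cv2.projectPoints(np.atleast_2d(np.array(X,float)),r,T[:3,3],c['mtx'],np.array(c['dist_coeffs'],float))[0][:,0]
E
python3 - <<'E'
from h import *
np.set_printoptions(precision=2,suppress=True)
for n in('top','side'):
    c=snap(n,n+'0'); print(n,c['T'],c['mtx'])
o=robot.get_obs(); print(o)
E
```

```text
top [[   0.02   -0.99    0.11  483.8 ]
 [  -1.     -0.02    0.02   36.48]
 [  -0.01   -0.11   -0.99 1151.26]
 [   0.      0.      0.      1.  ]] [[495.02   0.   314.18]
 [  0.   495.02 238.49]
 [  0.     0.     1.  ]]
side [[   0.87   -0.25    0.43  188.82]
 [  -0.5    -0.47    0.73 -633.73]
 [   0.02   -0.85   -0.53  620.42]
 [   0.      0.      0.      1.  ]] [[440.47   0.   320.82]
 [  0.   440.47 241.99]
 [  0.     0.     1.  ]]
{'time': 0.1, 'joints': array([-1.1 ,  0.69, -0.19,  1.57,  0.16,  0.9 , -0.22]), 'joint_vel': array([-0., -0.,  0., -0., -0., -0., -0.]), 'effort': array([ -0.  , -54.06,  -1.27, -15.9 ,   0.01,   0.  ,  -0.  ]), 'tool_pos': array([263.11, 566.43, 303.16]), 'ee_rot': array([[-0.91,  0.42, -0.  ],
       [ 0.42,  0.91, -0.  ],
       [-0.  , -0.  , -1.  ]]), 'wrist_force': array([0.28, 0.3 , 0.5 ]), 'ft_torque': array([-0.04, -0.01,  0.01]), 'grip_force': 0.0, 'finger_gap': 85.3051459347503}
```

View pics/top0.png

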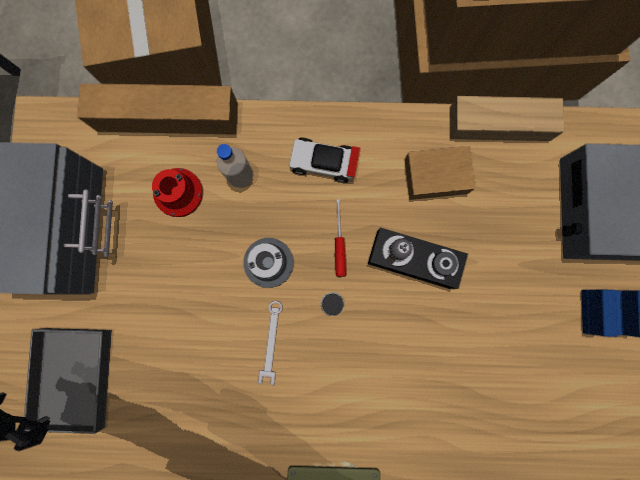

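View pics/side0.png

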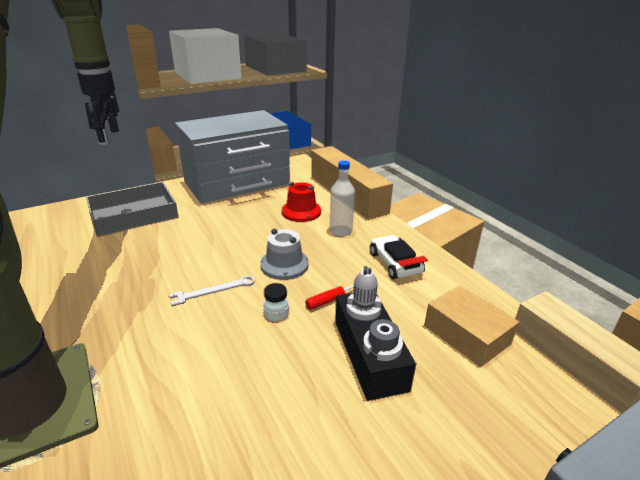

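Top: the chuck, the tall ribbed holder, is at about (400,248) in the black rack, and the nut holder is at (443,263). The grey spindle is at (268,262). The red look-alike at (176,190) is ruled out by its colour. Side: chuck (366,290), nut (383,335), grey spindle (284,250), red (301,200). Next, one enlarged crop mosaic to confirm.

```bash
python3 - <<'E'
from h import *
t=load('top0')['color'];s=load('side0')['color']
def cr(i,x,y,w,h,k): return cv2.resize(i[y:y+h,x:x+w],None,fx=k,fy=k,interpolation=cv2.INTER_CUBIC)
a=np.hstack([cr(t,238,233,60,50,6),cr(t,372,226,73,50,6)])
b=np.hstack([cr(s,255,223,60,50,6),cr(s,330,262,73,50,6)])
cv2.imwrite('pics/m.png',np.vstack([a,b]))
E
```

```text
(no output)
```

View pics/m.png

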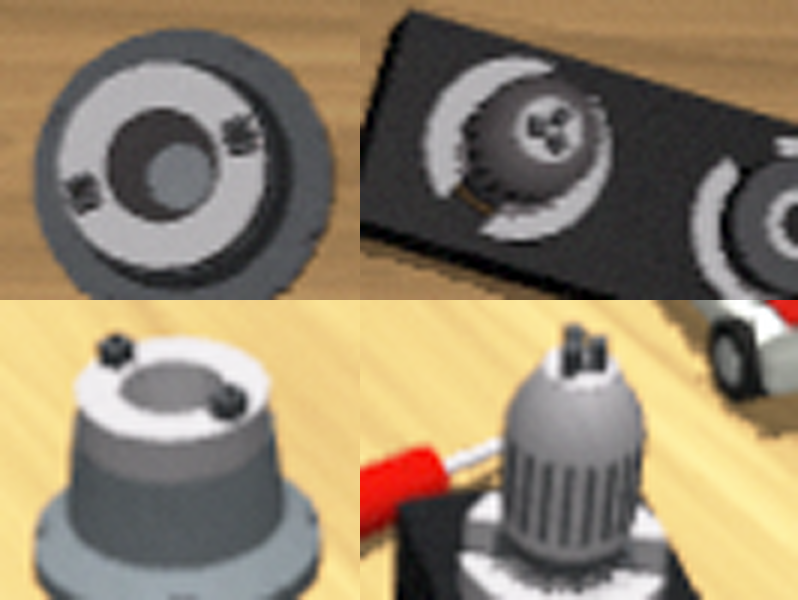

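The crops confirm the choice. The spindle is grey, with dogs in the top crop at (83,193) and (240,136). The chuck has a ribbed sleeve and three jaws, with one flange slot towards lower left and the other towards upper right in the top crop.

```bash
python3 - <<'E'
from h import *
np.set_printoptions(precision=1,suppress=True)
T=load('top0');S=load('side0')
A=lambda x,y:((x+.5)/6-.5+238,(y+.5)/6-.5+233)
B=lambda x,y:((x-360+.5)/6-.5+372,(y+.5)/6-.5+226)
C=lambda x,y:((x+.5)/6-.5+255,(y-300+.5)/6-.5+223)
D=lambda x,y:((x-360+.5)/6-.5+330,(y-300+.5)/6-.5+262)
print('nose tri',tri(T,A(162.5,165),S,C(173.5,389)))
d1,d2=atz(T,A(83,193),90),atz(T,A(240,136),90)
e1,e2=atz(S,C(116,350),88),atz(S,C(228,402),88)
print('dogs',d1,d2,e1,e2); ang=lambda v:np.degrees(np.arctan2(v[1],v[0]))%180
print('dogtri',tri(T,A(83,193),S,C(116,350)),tri(T,A(240,136),S,C(228,402)))
print(ang(d2-d1),np.linalg.norm(d2-d1),ang(e2-e1),np.linalg.norm(e2-e1), (d1+d2)/2)
print('nose at80',atz(T,A(162.5,165),80),atz(S,C(173.5,389),80))
c=atz(T,B(518.5,148.5),84);print('chuck at84',c)
print('jawtop tri',tri(T,B(549,128),S,D(583,350)))
for p in[(440,198),(485,235),(555,65),(605,110)]:
    v=atz(T,B(*p),84)-c;print('slotcorner',np.linalg.norm(v),ang(v))
for p in[(648,553),(485,540)]: 
    v=atz(S,D(*p),84)-c;print('side slot',v,ang(v))
o=robot.get_obs();print(o['tool_pos'],'tooly',ang(o['ee_rot'][:,1]))
E
```

```text
nose tri (array([553.3, 159.5,  83.4]), np.float64(1.27375457803742))
dogs [542.7 186.7  90. ] [564.5 131.1  90. ] [542.4 189.9  88. ] [563.7 134.7  88. ]
dogtri (array([542. , 187. ,  89.7]), np.float64(1.6130116555237122)) (array([563.5, 131.5,  89.9]), np.float64(2.2921946838568497))
111.40438391492049 59.72334025962847 111.14064581093928 59.24687977194201 [553.6 158.9  90. ]
nose at80 [554.1 159.7  80. ] [555.  164.8  80. ]
chuck at84 [ 581.8 -128.3   84. ]
jawtop tri (array([ 581.6, -126.3,  162.5]), np.float64(0.1859183619419033))
slotcorner 33.61654651814741 123.43030621259553
slotcorner 33.585439006994186 159.40914706973334
slotcorner 33.211634939097344 157.00053561517345
slotcorner 34.32738450742459 115.2810378061192
side slot [ 22.9 -10.1   0. ] 156.21115356594254
side slot [-18.5  19.7   0. ] 133.11534757049822
[263.1 566.4 303.2] tooly 65.09187169508988
```

Spindle nose is at about (554,160,80) with dogs at 111°, and the triangulated heights agree with the text. The chuck axis is at about (582,-128), jaw top 162 (expected 164), slots at about 140°. Both are within reach. I'll start the approach, turning the tool as it goes so it closes across the rack at about 155°.

```bash
cat > d.py <<'E'
import sys; from h import *
from scipy.spatial.transform import Rotation as Ro
x,y,z,a=map(float,sys.argv[1:5]); o=robot.get_obs(); R=np.array(o['ee_rot']); a=np.radians(a)
Y=np.array([np.cos(a),np.sin(a),0]); Z=np.array([0,0,-1.]); 
if len(sys.argv)<6 and Y@R[:,1]<0: Y=-Y
G=np.c_[np.cross(Y,Z),Y,Z]
print('t',round(o['time'],2),'tcp',np.round(o['tool_pos'],1),'y',round(np.degrees(np.arctan2(R[1,1],R[0,1])),1),'shift',np.round(R.T@(np.array([x,y,z])-o['tool_pos']),1),'turn',np.round(Ro.from_matrix(R.T@G).as_rotvec(),3),'F',np.round(o['wrist_force'],1),'gap',round(o['finger_gap'],1),'grip',round(o['grip_force'],1),'j',np.round(o['joints'],2))
E
python3 -m creep '[[[-39,-33,0,0,0,0.1,85],[-78,-66,0,0,0,0.2,85],[-117,-99,0,0,0,0.3,85],[-156,-132,0,0,0,0.4,85],[-194,-165,0,0,0,0.5,85]]]' && python3 d.py 582 -128 300 155
```

```text
time: 0.72
tool_pos: [370.2, 333.8, 303.7]
ee_rot: [[-0.591, 0.806, -0.0], [0.806, 0.591, -0.0], [-0.0, -0.0, -1.0]]
wrist_force: [1.0, -0.1, -0.1]
finger_gap: 85.3
grip_force: 0.0
t 0.72 tcp [370.2 333.8 303.7] y 36.2 shift [-497.6 -102.2    3.9] turn [-0.     0.     1.069] F [ 1.  -0.1 -0.1] gap 85.3 grip 0.0 j [-0.77  0.52 -0.08  1.94  0.07  0.68 -0.26]
```

```bash
python3 -m creep '[[[-50,-10,0,0,0,0.12,85],[-100,-20,0,0,0,0.24,85],[-150,-30,0,0,0,0.36,85],[-200,-41,0,0,0,0.48,85],[-250,-51,0,0,0,0.6,85]]]' >/dev/null && python3 d.py 582 -128 300 155
```

```text
t 1.35 tcp [477.5 102.6 303.8] y 1.9 shift [-233.8   97.     3.7] turn [-0.    -0.     0.469] F [ 0.2 -0.1  0.3] gap 85.2 grip 0.0 j [-0.35  0.51  0.06  1.98 -0.05  0.65 -0.22]
```

```bash
python3 -m creep '[[[-58,24,10,0,0,0.12,85],[-116,48,20,0,0,0.24,85],[-175,72,30,0,0,0.36,85],[-233,97,40,0,0,0.47,85],[-233,97,40,0,0,0.47,85]]]' >/dev/null && python3 d.py 582 -128 260 155
python3 - <<'E'
from h import *
t=snap('top','top1')['color'];s=snap('side','side1')['color']
def cr(i,x,y,w,h,k): return cv2.resize(i[y:y+h,x:x+w],None,fx=k,fy=k,interpolation=cv2.INTER_CUBIC)
cv2.imwrite('pics/m1.png',np.hstack([cr(t,360,200,100,150,4),cr(s,320,180,100,150,4)]))
E
```

```text
t 1.98 tcp [ 582.7 -131.4  262.9] y -25.3 shift [ 2.8 -2.1  2.9] turn [ 0.001  0.004 -0.006] F [-1.2 -0.1  0.5] gap 85.1 grip 0.0 j [ 0.05  0.71  0.16  1.71 -0.15  0.74 -0.16]
```

View pics/m1.png

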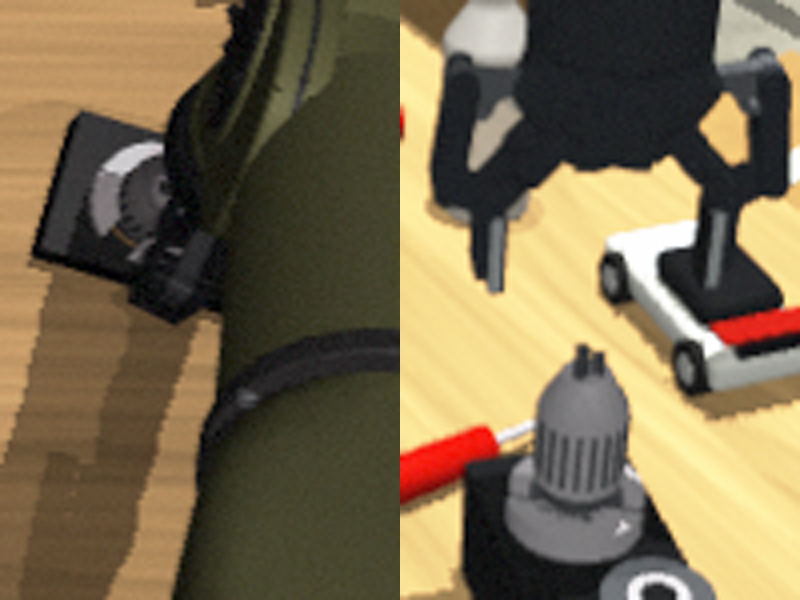

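The fingers stand open above the chuck: fingertips at mosaic (495,285) and (715,280), chuck below them at (583,430). The small offset is corrected on the way down.

```bash
python3 -m creep '[[[3,-2,10,0,0,0,85],[3,-2,30,0,0,0,85],[3,-2,50,0,0,0,85],[3,-2,70,0,0,0,85],[3,-2,88,0,0,0,85]]]' >/dev/null && python3 d.py 582 -128 175 155; python3 -m creep '[[[0,0,0,0,0,0,60],[0,0,0,0,0,0,30],[0,0,0,0,0,0,30],[0,0,0,0,0,0,30],[0,0,0,0,0,0,30]]]' 60 >/dev/null && python3 d.py 582 -128 175 155
```

```text
t 2.7 tcp [ 581.5 -119.3  174.8] y -24.7 shift [-7.7  4.1 -0.2] turn [-0.001 -0.001  0.005] F [-0.3  0.2  0. ] gap 84.9 grip 0.0 j [ 0.06  0.83  0.12  1.78 -0.18  0.55 -0.14]
t 3.33 tcp [ 583.5 -122.1  177.2] y -24.9 shift [-6.   1.1  2.2] turn [ 0.004 -0.001  0.002] F [ 2.9 -0.2  5.5] gap 40.4 grip 61.1 j [ 0.06  0.83  0.12  1.77 -0.17  0.55 -0.14]
```

The grip came out about 5 mm off the pad centre along tool x, so I'll open, shift and grip again.

```bash
python3 -m creep '[[[0,0,0,0,0,0,60],[0,0,0,0,0,0,60],[-2,0,0,0,0,0,60],[-4,0,0,0,0,0,60],[-5,0,0,0,0,0,60]]]' >/dev/null;python3 d.py 582 -127 175 155; python3 -m creep '[[[0,0,0,0,0,0,60],[0,0,0,0,0,0,30],[0,0,0,0,0,0,30],[0,0,0,0,0,0,30],[0,0,0,0,0,0,30]]]' 90 >/dev/null && python3 d.py 582 -127 175 155
```

```text
t 3.95 tcp [ 579.6 -126.6  175.8] y -24.9 shift [0.6 2.4 0.8] turn [-0.     0.     0.002] F [-0.6  0.2 -0.3] gap 60.0 grip 0.0 j [ 0.07  0.83  0.12  1.78 -0.17  0.55 -0.14]
t 4.58 tcp [ 580.9 -126.5  176.6] y -24.9 shift [0.  1.2 1.6] turn [ 0.003 -0.001  0.002] F [ 2.2 -1.7  5.7] gap 40.0 grip 90.9 j [ 0.07  0.83  0.12  1.78 -0.17  0.55 -0.14]
```

```bash
python3 -m creep '[[[0,0,-12,0,0,0,30],[0,0,-36,0,0,0,30],[0,0,-66,0,0,0,30],[0,0,-96,0,0,0,30],[0,0,-120,0,0,0,30]]]' >/dev/null; python3 -m creep '[[[0,0,0,0,0,0,30],[0,0,0,0,0,0,30]]]'; python3 d.py 554 160 300 125.5
python3 - <<'E'
from h import *
s=snap('side','side2')['color']
cv2.imwrite('pics/m2.png',cv2.resize(s[100:300,260:460],None,fx=3,fy=3,interpolation=cv2.INTER_CUBIC))
E
```

```text
time: 5.45
tool_pos: [578.3, -125.7, 294.1]
ee_rot: [[0.42, 0.907, -0.004], [0.907, -0.42, 0.001], [-0.001, -0.004, -1.0]]
wrist_force: [0.1, 0.4, -7.2]
finger_gap: 40.0
grip_force: 92.4
t 5.45 tcp [ 578.3 -125.7  294.1] y -24.8 shift [ 249.  -142.1   -5.4] turn [-0.004  0.002  0.518] F [ 0.1  0.4 -7.2] gap 40.0 grip 92.4 j [ 0.04  0.66  0.17  1.69 -0.14  0.81 -0.16]
```

View pics/m2.png

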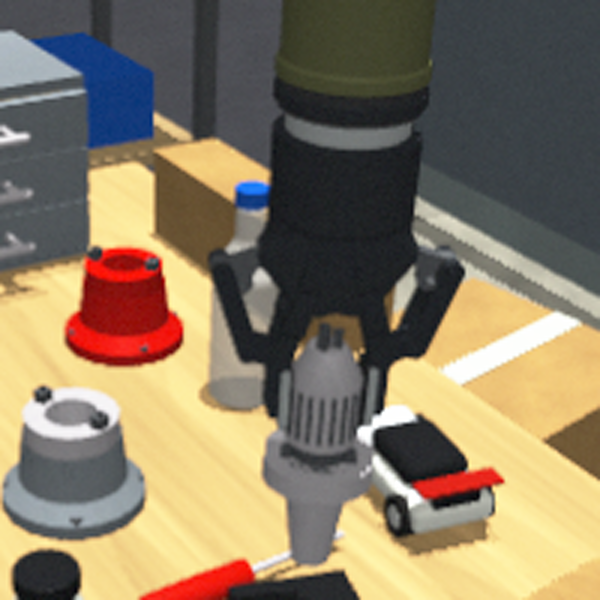

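Held upright, with the flange at about (315,468) in the crop and the shank hanging straight. Now carry it to the spindle and turn it about -29° in the world frame.

```bash
python3 -m creep '[[[20,-11,0,0,0,0.05,30],[55,-32,-3,0,0,0.13,30],[90,-52,-5,0,0,0.2,30],[125,-72,-5,0,0,0.28,30],[160,-92,-5,0,0,0.35,30]]]' >/dev/null; python3 d.py 554 160 300 126
```

```text
t 6.12 tcp [562.6  59.  299.4] y -45.1 shift [ 65.3 -77.5  -0.6] turn [-0.002  0.003  0.156] F [-0.4  0.2 -7.1] gap 40.1 grip 92.2 j [-0.37  0.63  0.3   1.77 -0.25  0.78 -0.72]
```

```bash
python3 -m creep '[[[22,-26,0,0,0,0.05,30],[42,-50,0,0,0,0.1,30],[58,-68,0,0,0,0.156,30],[65,-77,0,0,0,0.156,30],[65,-77,0,0,0,0.156,30]]]' >/dev/null; python3 -m creep '[[[0,0,0,0,0,0,30],[0,0,0,0,0,0,30],[0,0,0,0,0,0,30]]]' >/dev/null; python3 d.py 554 160 300 126
python3 - <<'E'
from h import *
s=snap('side','side3')['color'];t=snap('top','top3')['color']
cv2.imwrite('pics/m3.png',np.hstack([cv2.resize(s[150:300,234:334],None,fx=4,fy=4,interpolation=cv2.INTER_CUBIC),cv2.resize(t[200:350,220:320],None,fx=4,fy=4,interpolation=cv2.INTER_CUBIC)]))
E
```

```text
t 7.12 tcp [555.2 157.1 301. ] y -53.9 shift [ 0.7 -3.   1. ] turn [ 0.    -0.     0.001] F [-0.3  0.3 -7.6] gap 39.9 grip 92.4 j [-0.57  0.65  0.37  1.74 -0.31  0.81 -1.  ]
```

View pics/m3.png

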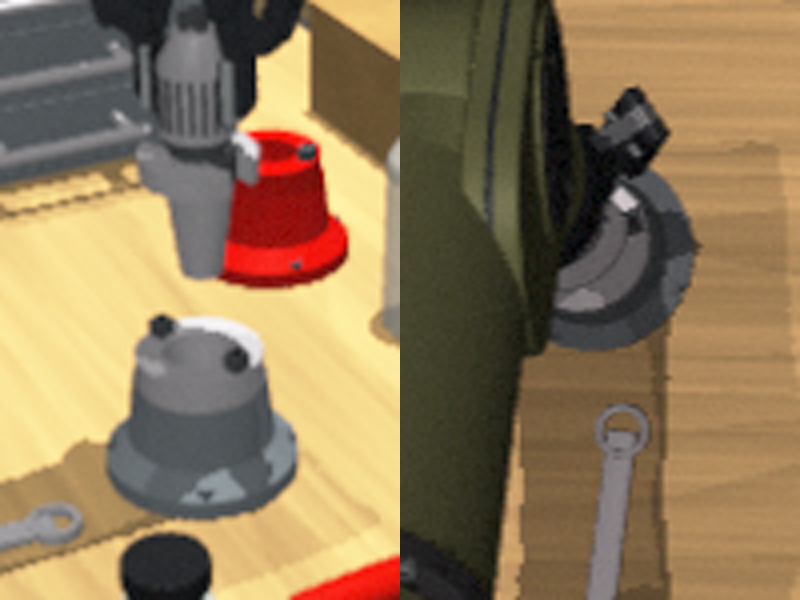

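The chuck hangs above the spindle: flange at about (197,165) in the left half, spindle mouth at (200,350). The slot angle needs a closer look, so I'll overlay the expected model on a contrast-stretched crop.

```bash
python3 - <<'E'
from h import *
S=load('side3');o=robot.get_obs()
im=np.clip((S['color'].astype(float)-20)*1.8,0,255).astype(np.uint8)
x0,y0,w,h,k=258,170,60,90,6.6
base=cv2.resize(im[y0:y0+h,x0:x0+w],None,fx=k,fy=k,interpolation=cv2.INTER_CUBIC);ov=base.copy()
def circ(c,r,n=60): 
    t=np.linspace(0,2*np.pi,n);return np.c_[c[0]+r*np.cos(t),c[1]+r*np.sin(t),np.full(n,c[2])]
def dr(P,col):
    p=((proj(S,P)-[x0,y0]+.5)*k-.5);cv2.polylines(ov,[np.round(p).astype(int)],False,col,1,cv2.LINE_AA)
c=np.array(o['tool_pos'])-[0,0,106.6]
dr(circ(c,33),(0,255,0));dr(circ(c+[0,0,14],33),(0,255,0));dr(circ(c-[0,0,60],12),(0,255,0))
a=np.radians(111.3);u=np.array([np.cos(a),np.sin(a),0]);v=np.array([-u[1],u[0],0])
for s in(1,-1):
  for z in(0,14):
    dr([c+s*u*r+v*q+[0,0,z] for r,q in((31.7,9),(22,9),(22,-9),(31.7,-9))],(0,0,255))
n=np.array([554.,160,80]);dr(circ(n,37.5),(255,0,0));dr(circ(n,21),(255,0,0))
for s in(1,-1): dr([n+s*u*r+v*q+[0,0,10] for r,q in((24.5,6),(35,6),(35,-6),(24.5,-6),(24.5,6))],(0,255,255))
cv2.imwrite('pics/m4.png',np.hstack([base,ov]))
E
```

```text
(no output)
```

View pics/m4.png

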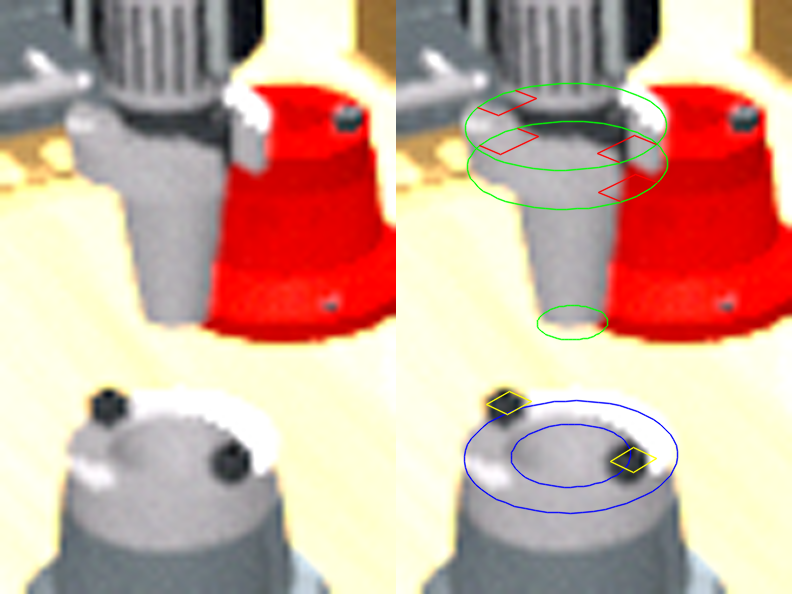

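The overlay shows position agreeing to about 1 mm, with the shank tip sitting 2 px higher than modelled. The near slot, whose right wall is at crop (232,145), appears 10–17° off. I'll fit the flange silhouette by colour to get the angle.

```bash
cat > fit.py <<'E'
from h import *
from scipy.optimize import minimize
def parts(c,a):
    t=np.radians(np.arange(0,361,2)); P=[]
    pts=[]
    r=np.full(t.shape,33.); X=33*np.cos(t);Y=33*np.sin(t)
    # flange: polygon with slots
    b=np.arcsin(9/33); seg=[]
    for s in(0,np.pi):
        th=np.linspace(s+b,s+np.pi-b,40); seg+= [(33*np.cos(q),33*np.sin(q)) for q in th]
        e=s+np.pi; ca,sa=np.cos(e),np.sin(e); seg+=[(22*ca+9*sa,22*sa-9*ca),(22*ca-9*sa,22*sa+9*ca)]
    seg=np.array(seg); R=np.array([[np.cos(a),-np.sin(a)],[np.sin(a),np.cos(a)]])
    seg=seg@R.T
    return seg
def render(S,p,k,x0,y0,w,h,tip=True):
    c=np.array(p[:3]);seg=parts(c,p[3]); m=np.zeros((h*k,w*k),np.uint8)
    f=lambda Q,Z:(proj(S,np.c_[Q+c[:2],np.full(len(Q),c[2]+Z)])-[x0,y0]+.5)*k-.5
    lo,hi=f(seg,0),f(seg,14)
    I=lambda q:np.round(q).astype(np.int32)
    cv2.fillPoly(m,[I(lo)],255);cv2.fillPoly(m,[I(hi)],255)
    for i in range(len(seg)):
        j=(i+1)%len(seg);cv2.fillConvexPoly(m,I(np.array([lo[i],lo[j],hi[j],hi[i]])),255)
    t=np.linspace(0,2*np.pi,50);ci=np.c_[np.cos(t),np.sin(t)]
    for r1,z1,r2,z2 in((12,-60,20,0),(16,0,16,26),(21,26,21,66)):
        cv2.fillConvexPoly(m,cv2.convexHull(I(np.vstack([f(ci*r1,z1),f(ci*r2,z2)]))),255)
    return m
E
python3 - <<'E'
from fit import *
S=load('side3');o=robot.get_obs();k=6
x0,y0,w,h=262,184,44,40
im=cv2.resize(S['color'][y0:y0+h,x0:x0+w],None,fx=k,fy=k,interpolation=cv2.INTER_LINEAR)
hsv=cv2.cvtColor(im,cv2.COLOR_BGR2HSV); mask=(hsv[...,1]<75)
mask=mask&(np.arange(h*k)[:,None]>0)
c0=np.array(o['tool_pos'])-[0,0,106.6]
V=np.ones(mask.shape,bool); V[:9*k,:30*k]=False   # ignore grey drawer/fingers region upper left
def cost(p): return np.mean(((render(S,p,k,x0,y0,w,h)>0)!=mask)[V])
for a in range(80,142,5):
    r=minimize(lambda q:cost([*q,np.radians(a)]),c0,method='Nelder-Mead',options=dict(initial_simplex=np.array([c0,c0+[4,0,0],c0+[0,4,0],c0+[0,0,4]]),maxiter=60))
    print(a,round(r.fun,4),np.round(r.x-c0,1))
m=render(S,[*c0,np.radians(111)],k,x0,y0,w,h)
ov=np.clip(im*1.5,0,255).astype(np.uint8)
outs=[]
for a in(95,111):
    q=ov.copy();m=render(S,[*(c0+[0,0,3]),np.radians(a)],k,x0,y0,w,h)
    cv2.drawContours(q,cv2.findContours(m,1,2)[0],-1,(0,255,0),1);outs.append(q)
outs.append(cv2.cvtColor((mask*255).astype(np.uint8),cv2.COLOR_GRAY2BGR))
cv2.imwrite('pics/m5.png',np.hstack(outs))
E
```

```text
80 0.0256 [0.8 4.5 2.9]
85 0.0253 [0.3 3.4 3.3]
90 0.0247 [0.1 3.3 3.5]
95 0.0231 [1.  5.  2.6]
100 0.0224 [-0.   2.8  3.9]
105 0.0194 [1.  4.8 2.4]
110 0.0186 [0.4 3.6 2.9]
115 0.0197 [0.1 3.4 2.9]
120 0.0228 [1.  4.9 1.8]
125 0.0268 [0.3 4.3 2.4]
130 0.0284 [0.1 3.8 3.1]
135 0.0281 [1.3 4.7 2.4]
140 0.0273 [0.9 4.7 2.6]
```

View pics/m5.png

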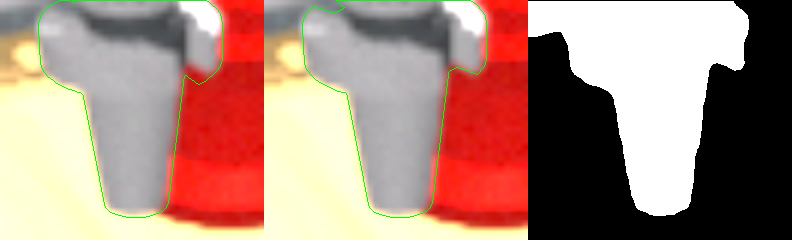

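The angle fit peaks at 110–111°, matching the dogs at 111°, so the slots are aligned. The position is consistent to about 2 mm. I'll lower it partway, leaving 30 mm to go, where the cone still has about 5 mm radial clearance.

```bash
python3 d.py 553.5 158 216 126; python3 -m creep '[[[-2,0,10,0,0,0,30],[-2,0,30,0,0,0,30],[-2,0,50,0,0,0,30],[-2,0,70,0,0,0,30],[-2,0,85,0,0,0,30]]]' >/dev/null; python3 -m creep '[[[0,0,0,0,0,0,30],[0,0,0,0,0,0,30],[0,0,0,0,0,0,30]]]'>/dev/null; python3 d.py 553.5 158 216 126
```

```text
t 7.22 tcp [555.1 157.6 301. ] y -53.9 shift [-1.1 -1.3 85. ] turn [ 0.    -0.     0.002] F [-0.7  0.  -7.7] gap 39.9 grip 92.4 j [-0.57  0.65  0.37  1.74 -0.31  0.81 -1.  ]
t 8.22 tcp [553.9 156.8 216.7] y -53.9 shift [ 0.4 -1.2  0.7] turn [ 0.001 -0.001  0.002] F [ 0.1 -0.2 -6.9] gap 40.2 grip 92.3 j [-0.53  0.76  0.3   1.82 -0.37  0.61 -0.95]
```

```bash
python3 -m creep '[[[0,-1,4,0,0,0,30],[0,-1,9,0,0,0,30],[0,-1,14,0,0,0,30],[0,-1,16,0,0,0,30],[0,-1,16,0,0,0,30]]]' >/dev/null; python3 d.py 553.5 158 187 126
python3 - <<'E'
from h import *
s=snap('side','side4')['color']
s=np.clip((s.astype(float)-15)*1.6,0,255).astype(np.uint8)
cv2.imwrite('pics/m6.png',cv2.resize(s[200:275,250:325],None,fx=8,fy=8,interpolation=cv2.INTER_CUBIC))
E
```

```text
t 8.85 tcp [552.8 158.3 199.6] y -53.8 shift [ 0.4  0.6 12.6] turn [-0.001 -0.     0.003] F [ 0.2  1.6 -8.2] gap 39.9 grip 92.2 j [-0.52  0.79  0.29  1.83 -0.38  0.58 -0.94]
```

View pics/m6.png

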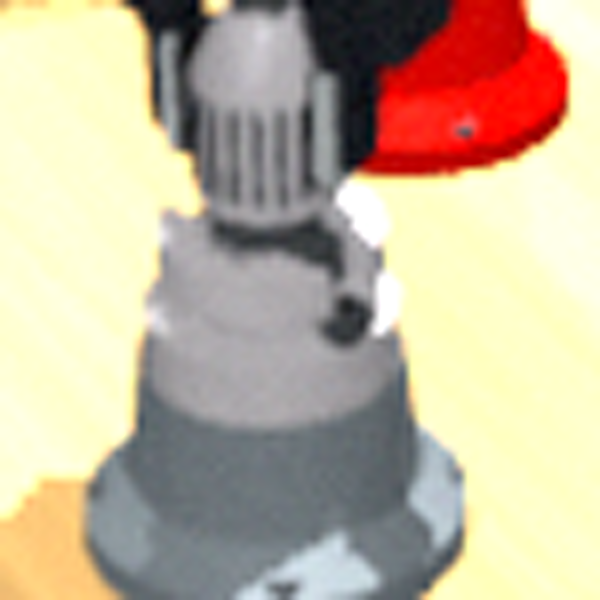

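The slot at crop (348,262) lies right over the near dog at (347,320), so the alignment is good. I'll lower it in small steps, watching the force.

```bash
python3 -m creep '[[[0,0,2,0,0,0,30],[0,0,4,0,0,0,30],[0,0,6,0,0,0,30],[0,0,6,0,0,0,30]]]' >/dev/null; python3 d.py 553.5 158 187 126
```

```text
t 9.4 tcp [553.1 158.7 194. ] y -53.8 shift [-0.   0.8  7. ] turn [-0.001 -0.001  0.003] F [ 2.1  6.  -5.6] gap 40.3 grip 92.6 j [-0.52  0.8   0.28  1.83 -0.38  0.57 -0.94]
```

```bash
python3 -m creep '[[[1,-0.7,0,0,0,0,30],[1,-0.7,0,0,0,0,30]]]' >/dev/null; python3 d.py 553.5 158 187 126;  python3 -m creep '[[[0,0,1,0,0,0,30],[0,0,2,0,0,0,30],[0,0,3,0,0,0,30],[0,0,3,0,0,0,30]]]' >/dev/null; python3 d.py 553.5 158 187 126
```

```text
t 9.65 tcp [553.3 158.9 193.9] y -53.9 shift [-0.4  0.9  6.9] turn [-0.    -0.     0.003] F [-0.3  3.2 -4.1] gap 39.8 grip 92.6 j [-0.52  0.8   0.28  1.83 -0.38  0.57 -0.94]
t 10.15 tcp [553.2 159.3 190.8] y -53.8 shift [-0.5  1.2  3.8] turn [-0.001 -0.     0.003] F [-0.3  6.7 -3.6] gap 40.1 grip 92.7 j [-0.52  0.8   0.28  1.83 -0.38  0.56 -0.94]
```

```bash
python3 -m creep '[[[0.9,-1.2,0,0,0,0,30],[0.9,-1.2,0,0,0,0,30]]]' >/dev/null; python3 d.py 553.5 158 187 126;  python3 -m creep '[[[0,0,1,0,0,0,30],[0,0,2,0,0,0,30],[0,0,2,0,0,0,30]]]' >/dev/null; python3 d.py 553.5 158 187 126
```

```text
t 10.4 tcp [553.2 159.6 190.7] y -53.9 shift [-0.7  1.5  3.7] turn [0.001 0.001 0.002] F [ 1.9  1.6 -5.3] gap 39.7 grip 92.5 j [-0.52  0.8   0.28  1.83 -0.38  0.56 -0.94]
t 10.78 tcp [553.1 159.9 188.6] y -53.9 shift [-0.8  1.7  1.6] turn [0.    0.001 0.002] F [ 0.7  2.3 -7.5] gap 39.8 grip 92.5 j [-0.52  0.81  0.28  1.83 -0.38  0.56 -0.94]
```

```bash
python3 -m creep '[[[0.4,-0.4,1,0,0,0,30],[0.4,-0.4,2,0,0,0,30],[0.4,-0.4,2,0,0,0,30]]]' >/dev/null; python3 d.py 553.5 158 186.6 126;  python3 -m creep '[[[0,0,0.5,0,0,0,30],[0,0,1,0,0,0,30],[0,0,1,0,0,0,30]]]' >/dev/null; python3 d.py 553.5 158 186.6 126
```

```text
t 11.15 tcp [553.2 160.4 186.7] y -53.9 shift [-1.1  2.1  0.1] turn [0.    0.001 0.002] F [ 1.   0.4 -7.6] gap 39.7 grip 92.4 j [-0.52  0.81  0.28  1.83 -0.38  0.55 -0.94]
t 11.53 tcp [553.2 160.4 186.6] y -53.9 shift [-1.1  2.1 -0. ] turn [0.    0.    0.002] F [-2.7 -2.4  3.9] gap 39.9 grip 93.4 j [-0.52  0.81  0.28  1.83 -0.38  0.55 -0.94]
```

There is firm contact at TCP z 186.6, exactly 106.6 above the nose height, so the flange is home. One more light press, then release slowly.

```bash
python3 -m creep '[[[0,0,0.7,0,0,0,30],[0,0,0.7,0,0,0,30]]]' >/dev/null; python3 d.py 553.5 158 186.6 126;  python3 -m creep '[[[0,0,-0.7,0,0,0,30],[0,0,-0.7,0,0,0,48],[0,0,-0.7,0,0,0,62],[0,0,-0.7,0,0,0,70],[0,0,-0.7,0,0,0,70]]]' 30 >/dev/null; python3 d.py 553.5 158 186.6 126
python3 - <<'E'
from h import *
s=snap('side','side5')['color']
s=np.clip((s.astype(float)-15)*1.6,0,255).astype(np.uint8)
cv2.imwrite('pics/m7.png',cv2.resize(s[200:275,250:325],None,fx=8,fy=8,interpolation=cv2.INTER_CUBIC))
E
```

```text
t 11.78 tcp [553.2 160.4 186.5] y -53.9 shift [-1.1  2.1 -0.1] turn [-0.    -0.     0.002] F [-3.9 -2.3 11. ] gap 39.9 grip 94.6 j [-0.52  0.81  0.28  1.83 -0.39  0.55 -0.94]
t 12.4 tcp [553.5 161.  185.8] y -53.9 shift [-1.8  2.4 -0.8] turn [ 0.    -0.     0.003] F [0.6 0.3 0.1] gap 69.9 grip 0.0 j [-0.52  0.81  0.28  1.83 -0.39  0.55 -0.94]
```

View pics/m7.png

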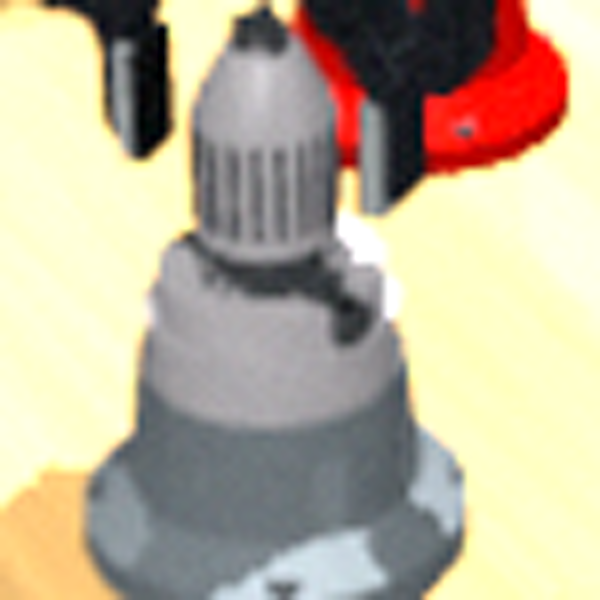

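The chuck is seated and released: the near dog at crop (350,315) is inside the slot, the flange is flat on the nose, and both fingers are clear. Retreat straight up and hand in.

```bash
python3 -m creep '[[[0,0,-10,0,0,0,75],[0,0,-35,0,0,0,80],[0,0,-65,0,0,0,80],[0,0,-95,0,0,0,80],[0,0,-120,0,0,0,80]]]' >/dev/null; python3 -m creep '[[[0,0,0,0,0,0,80],[0,0,0,0,0,0,80],[0,0,0,0,0,0,80]]]' >/dev/null; python3 d.py 553.5 158 300 126; python3 - <<'E'
from h import *
a=load('side5')['color'].astype(int);b=snap('side','side6')['color'].astype(int)
print('change at chuck/spindle',np.abs(a-b)[228:270,268:300].mean())
print(robot.close_job())
E
```

```text
t 13.45 tcp [552.7 160.8 304.9] y -53.9 shift [-1.   2.8  4.9] turn [-0.001  0.002  0.003] F [-0.6 -0.8  0.3] gap 79.9 grip 0.0 j [-0.58  0.65  0.38  1.73 -0.31  0.82 -1.  ]
change at chuck/spindle 5.273065476190476
the job is handed in; nothing more can be done
None
```

The chuck is in the grey spindle with its slots over the dogs and its flange down on the nose; I let go, backed the gripper off and handed the job in at about 13.5 s, but the hand-in returned no verdict.

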